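# Unclip the charged battery pack

### The job

The larger of the two strapping-tool battery packs has finished charging. Pinch its two opposed release tabs together to unclip it, lift it out of its charger, and set it down gently in the open tray so that it stands upright on the tray's floor. Leave the smaller pack clipped in its own charger.

Things in the scene. Friction and masses are not known exactly. Their poses are not given: they have to be found in the camera images.
- large_pack_center (a point): Centre of the larger battery pack: a black block 96 mm long (x), 38 wide (y), 80 high (z up), 0.35 to 0.54 kg, loose but snapped into its charger; the point is 40 mm above its underside. Mid-length on each long side stands a grey ribbed release tab. Pinch the two tabs towards each other along y, from above, 14 to 18 mm above this point; fully in, they are a firm grip to lift by.
- large_pack_tab_left (a joint): Inward travel of the larger pack's left (+y) tab: 0 sprung out, 0.010 m fully pinched. Its ribbed face is 32 mm long (x), reaches from 6 mm below to 36 mm above the pack's centre and stands 30 mm out from it, so the two faces are 60 mm apart, 40 mm when both are pinched to their firm stops. Spring 3 N rising to 7 N; let go, it springs out again.
- large_pack_tab_right (a joint): The same for the right (-y) tab: 0 sprung out, 0.010 m fully pinched. Pinching draws in the hook at the tab's foot; a hook clears the charger's lip after about 4 mm (6.5 mm if the pack sits to one side), so pinch both to the stop.
- large_charger: Charger of the larger pack, fixed: a grey block 124 mm long (x), 84 wide (y), 32 high, with a well in its top; origin at the centre of its underside, axes as its pack's. The pack stands on the well's floor, 6 mm above the bench, with 2.5 mm play, its hooks under a lip on either long side; the tab faces begin 8 mm above the rim. Lift the pack straight up 35 mm or more to clear it.
- small_pack_center (a point): Centre of the smaller battery pack (64 mm long, 38 mm wide, 66 mm high, 33 mm above its underside), of the same make, snapped into its own shorter charger (92 mm long); to be left where it is.
- tray: Open grey tray, fixed, 152 mm (x) by 132 (y) outside, walls 4 mm thick and 26 high; floor 4 mm above the bench; origin at the centre of its underside. Empty at the start; the pack fits in at any yaw. All the work lies between two upright boards, 0.93 m high, that run along x from 0.39 to 0.70 m at y = -0.37 and y = +0.41: enter between them from the robot's side.
There are look-alikes about, which are no part of the job. Leave any purple or red look-alike of the part that bears large_pack_center alone.

How it is judged:
By the outcome, as a careful person would: the job done as asked, in the order asked, and still so for the second after the job is handed in, with the robot touching nothing.
It also fails if it takes over 42 s, if anything falls off the work surface, if the arm or the gripper's body presses on something with over 40 N, if the wrist force passes 120 N, or if a joint passes its speed limit or range.

### The arm

A 6-joint arm with a two-finger parallel gripper is mounted at the origin on the work surface; the furniture and walls round the work are solid. World frame = base frame: x ahead of the robot, y to its left, z up, the work surface at z = 0. Lengths are in mm, angles in rad, forces in N, time in s.
With the tool pointing down it reaches from about 350 to 775 mm from the base axis. Payload 7.3 kg.
Tool frame: the origin (TCP) lies midway between the tips of the shut fingers; the grasp point (between the pads) lies 19 mm behind it; z points along the fingers, y is the line along which they close (so a half turn about z gives the same grasp; the last joint's range is limited). The gripper opens to 92 mm and grips with 3 to 60 N. Pads are 19 mm wide; open, the fingers measure 130 mm over their backs; the gripper's body (75 mm by 190 mm) begins 47 mm behind the grasp point.
Start: joints at [-1.392, 0.342, 1.524, -0, 1.275, -0.146], TCP at [167.56, -497.563, 226.741] pointing down, gripper open.
Joint ranges: [-2.53, 2.53], [-0.77, 2.02], [0.04, 2.7], [-1, 4.14], [0.28, 2.66], [-3.11, 3.11]. Speed limits (rad/s): [2.57, 2.57, 3.14, 3.14, 3.14, 3.14].

### API

Orientations are given as [roll, pitch, yaw] about the fixed x, y, z axes, in that order (R = Rz(yaw) Ry(pitch) Rx(roll)).
In Python, from plant import bot gives the robot as it stands.
- The arm moves only by the tool jog_arm, never from a script. Its arguments are lists of equal length, an entry for each row: "dp": the shift along the tool's x, y, z in m, a list of three; "twist": the turn about the tool's z in degrees. A call has 1 to 10 rows; each row shifts and turns the commanded pose from where the row before left it, along the tool's axes as they then stand; what a row does not reach is not made up. A row lasts 1/8 s, in which the tool goes at most 62.5 mm and 10.7 degrees, less where a joint would pass 70% of its speed; a pose out of reach is approached as far as the arm can. A call is refused whole if a number of a shift passes 0.0625 or a number of a turn 10.7, either way. A call with a gripper value outside its range is refused whole. "jaw" is the finger opening in m, from 0 to 0.0918, set as the call begins (left out, the last holds). The fingers move at their own pace and stop on an object; the grip force is fixed at half the most. Time passes only in rows, so rows that do not move let the fingers close. It gives the time, the measured TCP pose, the force, the opening and the grip force at its end, in the units of the state.
- bot.get_obs(): the state, without advancing time (a new reading comes with each control period).
- bot.capture(name): name is "scene" or "top" or "wrist"; returns the picture (420x560x3 uint8, blue, green, red); there is no depth.
- bot.camera_params(name): a dict with "fx", "fy", "cx", "cy" (pixels), "R" (3x3) and "t" (3): a world point X has camera coordinates R X + t. Camera axes: x right, y down, z forward; pixel columns grow to the right and rows downward; lengths in mm; the calibration is good to about 2 mm. A picture is of the moment at which its call begins: read the wrist's pose just before it. camera_params takes no time and is no camera call; for the wrist camera it gives the pose at the moment of the call.
- bot.close_job(): hands the job in; it is judged then, once.
Trained networks look in the newest picture that a camera, given by its name, has taken for a name from the list of things; names that differ only in an ending like _2 or _b are one class to them, and where a whole thing is asked for, a point or a joint stands for the part that bears it (a point fixed in the world has none). Each returns a list of dicts, best first, with "confidence" (0 to 1); they miss things now and then, are a little off and sometimes report something else, mostly with a low value. They report only what shows in the picture. A call takes as long as a camera call. They do not tell look-alikes from the thing itself.
- bot.find_in(camera, label): "bbox" ([centre column, centre row, width, height] in pixels, round what is visible of it).
- bot.masks_of(camera, label): "pixels" (420x560 bool, what is visible of it) and "bbox" ([centre column, centre row, width, height] in pixels, round what is visible of it).
The state is a dict: "time": time; "joint_positions": joint angles; "dq": joint speeds; "tau": joint torques, N m; "tool_pos": TCP position; "tcp_rot": TCP orientation; "contact_force": force on the tool from outside, world axes, zero at the start; "moment": the same for the moment, N m; "grip_width": finger opening in mm; "finger_force": force on a finger pad.
Only numpy, scipy, OpenCV 4.12 (cv2) and the standard library are available. Lean on these libraries where they do the work, as an engineer would, in place of code of your own. Each camera call takes 0.05 s, during which the arm holds its last target. There are 200 camera calls.

## Working session

There is one attempt and no reset: what is moved stays moved. The work goes in short steps, Python scripts to look and compute and a tool call to move; the robot and the scene stay as the last step left them, time stands still between calls to the robot, and variables do not carry over. Pictures are saved under pics/ and viewed, at most 10 in all, crops included, and the job is handed in when it is done.

Besides the shell and the picture viewer there is one more tool, called as name([rows], argument=value, ...), one row to a line, values as JSON. jog_arm: Moves the arm, as the interface text tells. Its arguments: {"type":"object","properties":{"dp":{"type":"array"},"twist":{"type":"array"},"jaw":{"type":"number"}},"required":["dp","twist"]}

```bash
mkdir -p pics; python3 - <<'E'
from plant import bot
import cv2,numpy as np
o=bot.get_obs();print({k:np.round(v,3).tolist() for k,v in o.items()})
ims=[]
for c in("scene","top"):
    im=bot.capture(c);cv2.imwrite(f"pics/{c}0.png",im)
    p=bot.camera_params(c);print(c,{k:np.round(v,3).tolist() for k,v in p.items()})
    for l in("large_pack_center","small_pack_center","large_charger","tray"):
        print(l,[(np.round(d["bbox"]).tolist(),round(d["confidence"],2)) for d in bot.find_in(c,l)])
E
```

```text
{'time': 0.0, 'joint_positions': [-1.392, 0.343, 1.525, 0.0, 1.275, -0.146], 'dq': [-0.002, -0.001, -0.0, -0.0, -0.0, -0.001], 'tau': [0.001, -43.124, -24.422, 0.072, 0.056, -0.0], 'tool_pos': [167.486, -497.15, 226.041], 'tcp_rot': [-3.14, -0.0, 0.325], 'contact_force': [-0.299, -0.47, -0.363], 'moment': [0.068, -0.034, -0.024], 'finger_force': 0.0, 'grip_width': 91.77}
scene {'fx': 447.763, 'fy': 447.763, 'cx': 285.324, 'cy': 208.842, 'R': [[-0.832, -0.555, 0.018], [-0.416, 0.601, -0.683], [0.368, -0.575, -0.731]], 't': [350.351, 207.937, 809.512]}
large_pack_center [([258.0, 193.0, 44.0, 46.0], 0.97), ([328.0, 219.0, 34.0, 56.0], 0.58), ([300.0, 270.0, 39.0, 62.0], 0.58)]
small_pack_center [([318.0, 151.0, 30.0, 30.0], 0.7)]
large_charger [([258.0, 211.0, 64.0, 46.0], 0.9)]
tray [([208.0, 269.0, 111.0, 88.0], 0.56)]
top {'fx': 470.365, 'fy': 470.365, 'cx': 280.82, 'cy': 209.756, 'R': [[0.021, -0.999, -0.03], [-0.997, -0.019, -0.07], [0.07, 0.032, -0.997]], 't': [12.05, 445.87, 977.798]}
large_pack_center [([233.0, 268.0, 60.0, 36.0], 0.9), ([293.0, 184.0, 32.0, 54.0], 0.81), ([308.0, 263.0, 46.0, 40.0], 0.58)]
small_pack_center [([390.0, 202.0, 32.0, 38.0], 0.93)]
large_charger [([291.0, 187.0, 50.0, 69.0], 0.58)]
tray [([204.0, 192.0, 65.0, 68.0], 0.7)]
```

View pics/top0.png

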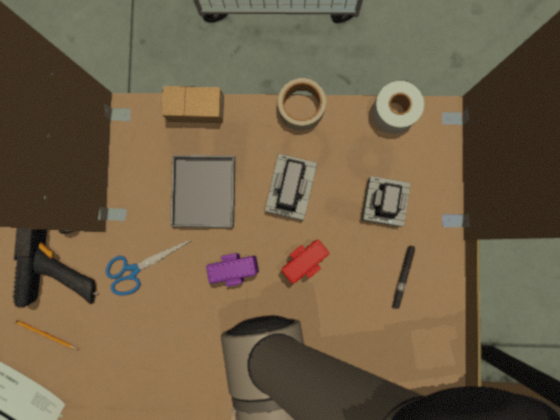

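View pics/scene0.png

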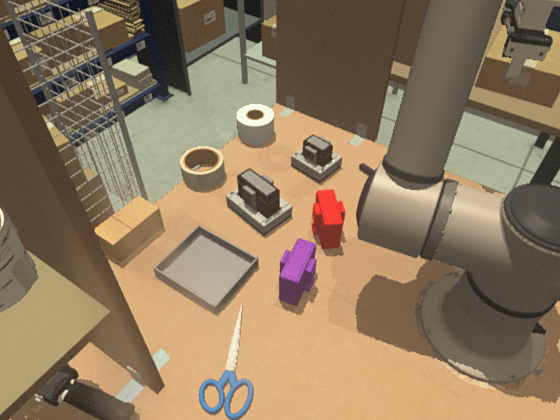

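Top view: candidates for the large pack are black (292,186) in a grey charger, black smaller (388,202) in a shorter charger, purple (232,270) and red (305,262), both free-standing look-alikes. The black one at (292,186) fits, being the longer pack in a charger. I'll confirm this in a crop and measure.

```bash
cat > h.py <<'E'
from plant import bot
import cv2,numpy as np
def ray(P,uv,z):
    R=np.array(P["R"]);t=np.array(P["t"]);uv=np.atleast_2d(uv).astype(float)
    d=np.c_[(uv[:,0]-P["cx"])/P["fx"],(uv[:,1]-P["cy"])/P["fy"],np.ones(len(uv))]@R
    C=-R.T@t
    return (C+d*((z-C[2])/d[:,2])[:,None])[:,:2]
def rect(P,mask,z):
    m=mask.astype(np.uint8);n,l,s,_=cv2.connectedComponentsWithStats(m)
    m=(l==1+np.argmax(s[1:,4])).astype(np.uint8)
    c=max(cv2.findContours(m,0,cv2.CHAIN_APPROX_NONE)[0],key=len)[:,0]
    w=ray(P,c,z).astype(np.float32)
    (x,y),(a,b),an=cv2.minAreaRect(w)
    if a<b:a,b,an=b,a,an+90
    return np.round([x,y,a,b,(an+90)%180-90],1).tolist()
def proj(P,X):
    q=np.atleast_2d(X)@np.array(P["R"]).T+np.array(P["t"])
    return np.c_[q[:,0]/q[:,2]*P["fx"]+P["cx"],q[:,1]/q[:,2]*P["fy"]+P["cy"]]
E
python3 - <<'E'
from h import *
im=bot.capture("top");P=bot.camera_params("top")
for l,z in(("large_pack_center",86),("large_charger",32),("tray",26),("small_pack_center",72)):
    for d in bot.masks_of("top",l): print(l,round(d["confidence"],2),np.round(d["bbox"]).tolist(),rect(P,d["pixels"],z))
print("C",-np.array(P["R"]).T@P["t"])
cv2.imwrite("pics/crop.png",cv2.resize(im[130:290,160:430],None,fx=2.9,fy=2.9,interpolation=cv2.INTER_CUBIC))
E
```

```text
large_pack_center 0.93 [232.0, 269.0, 53.0, 35.0] [323.7, 111.9, 100.9, 59.1, -78.5]
large_pack_center 0.83 [306.0, 263.0, 48.0, 41.0] [342.6, -29.4, 96.3, 62.9, -44.0]
large_pack_center 0.58 [292.0, 183.0, 31.0, 56.0] [491.7, 1.8, 100.4, 62.1, -13.3]
large_charger 0.9 [292.0, 186.0, 44.0, 64.0] [493.1, 2.1, 121.5, 83.3, -10.7]
tray 0.85 [204.0, 193.0, 66.0, 71.0] [482.6, 187.3, 150.7, 135.3, 0.9]
small_pack_center 0.72 [387.0, 201.0, 35.0, 36.0] [465.5, -193.5, 68.5, 65.0, -8.6]
C [ 376.14323521  -10.40681559 1006.69893706]
```

View pics/crop.png

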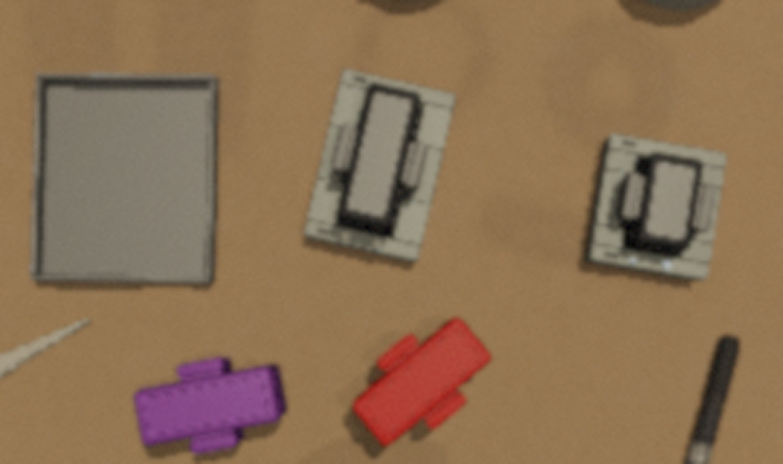

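The crop confirms the target: the black pack with two grey tabs at crop (380,160), in the longer charger. It measures at about (492, 2), yaw about -11.5°, and its sizes match (100x62 with tabs, charger 121x83). The tray is at (483,187). I'll approach now.

jog_arm([
  [0,0,0],
  [0,0,0],
  [0,0,0],
], twist=[10,10,10], jaw=0.0918)

```text
time: 1.12
tool_pos: [167.6, -497.6, 226.7]
tcp_rot: [3.142, -0.0, -0.205]
contact_force: [-0.2, 0.0, -0.1]
grip_width: 91.9
finger_force: 0.0
```

jog_arm([
  [0.015,-0.047,0],
  [0.015,-0.047,0],
  [0.015,-0.047,0],
  [0.015,-0.047,0],
  [0.015,-0.047,0],
  [0.015,-0.047,0],
  [0.015,-0.047,0],
  [0.015,-0.047,0],
], twist=[0,0,0,0,0,0,0,0])

```text
time: 2.12
tool_pos: [360.1, -151.3, 227.0]
tcp_rot: [3.141, -0.001, -0.199]
contact_force: [0.3, -0.9, 1.0]
grip_width: 91.7
finger_force: 0.0
```

jog_arm([
  [0.025,-0.044,0],
  [0.025,-0.044,0],
  [0.025,-0.044,0],
  [0.025,-0.044,0],
  [0,0,0],
  [0,0,0],
], twist=[0,0,0,0,0,0])

```text
time: 2.88
tool_pos: [491.8, -0.0, 226.5]
tcp_rot: [3.141, 0.001, -0.198]
contact_force: [-0.8, 0.1, -0.1]
grip_width: 91.7
finger_force: 0.0
```

```bash
python3 - <<'E'
from h import *
P=bot.camera_params("wrist");im=bot.capture("wrist")
o=bot.get_obs();print(o["tool_pos"],np.degrees(o["tcp_rot"]))
print("C",-np.array(P["R"]).T@P["t"])
for l,zs in(("large_pack_center",(86,)),("large_charger",(32,)),("large_pack_tab_left",(82,))):
    for d in bot.masks_of("wrist",l):
        print(l,round(d["confidence"],2),np.round(d["bbox"]).tolist(),[rect(P,d["pixels"],z) for z in zs])
# draw model
c,s=np.cos(np.radians(-11.4)),np.sin(np.radians(-11.4))
def box(x,y,a,b,z,col):
    p=np.array([[a,b],[a,-b],[-a,-b],[-a,b]])@np.array([[c,s],[-s,c]])+[x,y]
    q=proj(P,np.c_[p,np.full(4,z)]);cv2.polylines(im,[np.round(q).astype(np.int32)],True,col,1)
box(492,2,48,19,86,(0,255,0));box(492,2,16,30,82,(255,255,0));box(492,2,62,42,32,(0,0,255))
cv2.imwrite("pics/w1.png",im)
E
```

```text
[ 4.91635601e+02 -4.66646278e-01  2.26606693e+02] [ 1.79974360e+02  3.33449518e-02 -1.14178332e+01]
C [574.45147779 -16.05288641 384.20313752]
large_pack_center 0.8 [278.0, 192.0, 63.0, 98.0] [[497.9, -1.1, 101.0, 59.8, -13.0]]
large_pack_center 0.69 [216.0, 328.0, 84.0, 78.0] [[329.5, 108.9, 98.9, 55.4, 78.7]]
large_pack_center 0.67 [328.0, 298.0, 73.0, 96.0] [[397.1, -37.2, 78.6, 56.7, 78.7]]
large_charger 0.65 [277.0, 186.0, 77.0, 101.0] [[494.8, -0.3, 124.6, 83.6, -12.2]]
large_pack_tab_left 0.86 [255.0, 194.0, 15.0, 35.0] [[503.9, 23.0, 39.8, 11.3, -12.4]]
large_pack_tab_left 0.68 [312.0, 283.0, 26.0, 32.0] [[389.6, -17.6, 41.7, 27.1, -6.2]]
large_pack_tab_left 0.47 [223.0, 361.0, 26.0, 13.0] [[303.7, 104.9, 31.7, 11.1, -72.9]]
```

View pics/w1.png

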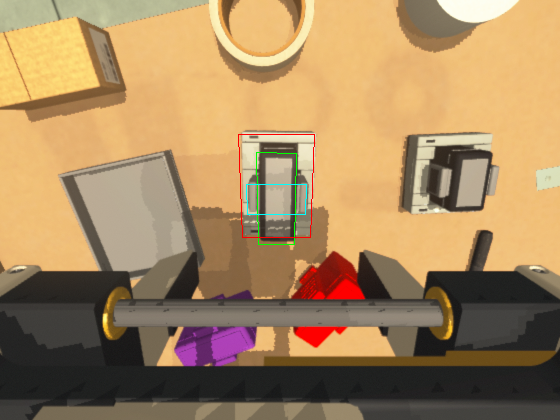

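The overlay agrees. The tabs show at about (252,194) and (303,194), and the charger's far edge at row 131 against 134 in the model, so the pack is about 2-3 mm further in x. I'll correct for that, descend to put the pads 16 mm above the pack's centre, and pinch.

jog_arm([
  [0.0026,-0.001,0.03],
  [0,0,0.045],
  [0,0,0.045],
  [0,0,0.03],
  [0,0,0.02],
  [0,0,0.013],
  [0,0,0],
], twist=[0,0,0,0,0,0,0])

```text
time: 3.95
tool_pos: [494.5, 0.2, 43.3]
tcp_rot: [3.141, 0.001, -0.2]
contact_force: [-0.3, 0.7, -1.2]
grip_width: 91.9
finger_force: 0.0
```

jog_arm([
  [0,0,0],
  [0,0,0],
  [0,0,0],
  [0,0,0],
  [0,0,0],
  [0,0,0],
  [0,0,0],
  [0,0,0],
], twist=[0,0,0,0,0,0,0,0], jaw=0.03)

```text
time: 4.95
tool_pos: [495.4, 0.3, 44.4]
tcp_rot: [3.141, -0.001, -0.199]
contact_force: [-2.4, -1.6, 7.4]
grip_width: 38.4
finger_force: 30.0
```

jog_arm([
  [0,0,-0.004],
  [0,0,-0.008],
  [0,0,-0.012],
  [0,0,-0.015],
  [0,0,-0.02],
  [0,0,-0.02],
  [0,0,0],
], twist=[0,0,0,0,0,0,0])

```text
time: 5.82
tool_pos: [496.2, 0.4, 124.7]
tcp_rot: [-3.141, -0.004, -0.199]
contact_force: [0.3, 1.0, -3.0]
grip_width: 38.1
finger_force: 29.9
```

```bash
python3 - <<'E'
from h import *
cv2.imwrite("pics/s2.png",cv2.resize(bot.capture("scene")[120:330,140:400],None,fx=2.8,fy=2.8))
o=bot.get_obs();print(o["contact_force"],o["finger_force"],o["grip_width"],o["tool_pos"])
E
```

```text
[ 0.23019236 -0.07843898 -4.04756335] 29.944670704207965 37.967268792213645 [495.37690043   0.54820855 123.51270949]
```

View pics/s2.png

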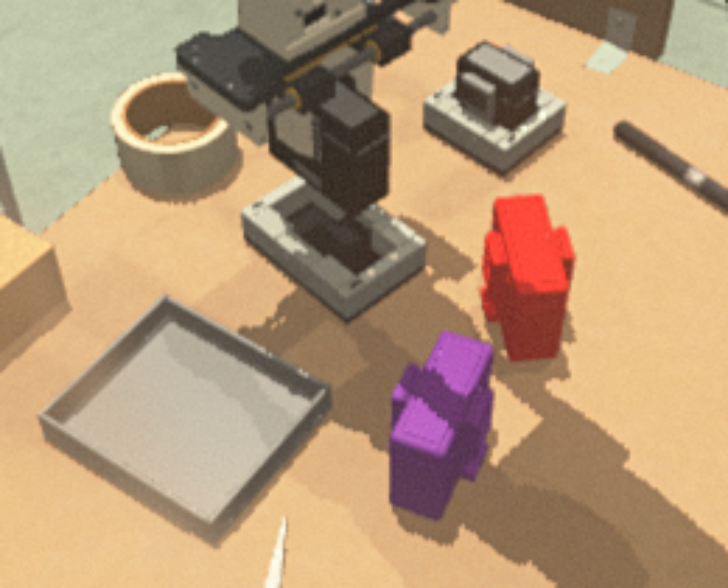

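The pack is out of the charger and hanging upright at crop (355,150), with the charger empty below it and the small pack still clipped in. I'll carry it to the tray.

jog_arm([
  [-0.004,-0.014,0],
  [-0.009,-0.031,0],
  [-0.012,-0.046,0],
  [-0.012,-0.045,0],
  [-0.009,-0.031,0],
  [-0.004,-0.014,0],
  [0,0,0],
  [0,0,0],
], twist=[0,0,0,0,0,0,0,0])

```text
time: 6.88
tool_pos: [481.6, 187.1, 122.4]
tcp_rot: [3.141, 0.0, -0.199]
contact_force: [-1.1, -0.7, -3.7]
grip_width: 37.8
finger_force: 29.9
```

```bash
python3 - <<'E'
from h import *
P=bot.camera_params("wrist");im=bot.capture("wrist");o=bot.get_obs();print(o["tool_pos"],o["contact_force"],o["grip_width"])
for d in bot.masks_of("wrist","tray"):print(d["confidence"],d["bbox"],rect(P,d["pixels"],26))
P=bot.camera_params("scene");bot.capture("scene")
for d in bot.masks_of("scene","tray"):print(d["confidence"],d["bbox"],rect(P,d["pixels"],26))
cv2.imwrite("pics/w3.png",im)
E
```

```text
[481.74169076 186.89037197 122.48900364] [-0.22911335 -0.35729879 -3.45149642] 37.874857116688204
0.82 [271.5, 187.4, 180.2, 162.1] [486.2, 187.1, 145.3, 131.6, 0.4]
0.62 [205.1, 275.4, 107.5, 79.1] [474.0, 191.1, 164.9, 143.2, 0.3]
```

View pics/w3.png

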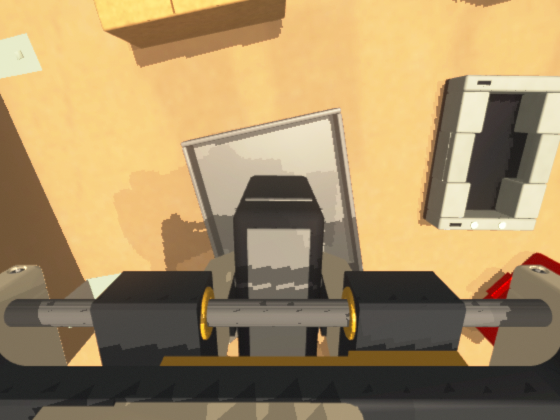

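The pack hangs square over the tray, which spans columns 185-360 with its rim at row 110-145. I'll lower it most of the way, then creep.

jog_arm([
  [0,0,0.012],
  [0,0,0.02],
  [0,0,0.02],
  [0,0,0.014],
  [0,0,0.008],
  [0,0,0],
  [0,0,0],
], twist=[0,0,0,0,0,0,0])

```text
time: 7.95
tool_pos: [482.2, 188.0, 49.2]
tcp_rot: [-3.141, -0.001, -0.199]
contact_force: [-0.3, -0.1, -3.8]
grip_width: 38.1
finger_force: 29.9
```

jog_arm([
  [0,0,0.001],
  [0,0,0.001],
  [0,0,0.001],
  [0,0,0.001],
  [0,0,0],
  [0,0,0],
], twist=[0,0,0,0,0,0])

```text
time: 8.7
tool_pos: [481.8, 187.9, 44.7]
tcp_rot: [3.142, -0.0, -0.199]
contact_force: [0.2, -0.3, -3.4]
grip_width: 38.1
finger_force: 29.9
```

jog_arm([
  [0,0,0.001],
  [0,0,0.0005],
  [0,0,0],
  [0,0,0],
], twist=[0,0,0,0])

```text
time: 9.2
tool_pos: [481.7, 187.9, 43.2]
tcp_rot: [3.142, -0.0, -0.199]
contact_force: [0.0, -0.2, -3.2]
grip_width: 37.7
finger_force: 29.9
```

jog_arm([
  [0,0,0.0005],
  [0,0,0.0005],
  [0,0,0],
  [0,0,0],
], twist=[0,0,0,0])

```text
time: 9.7
tool_pos: [481.8, 187.9, 42.5]
tcp_rot: [-3.142, -0.0, -0.199]
contact_force: [-2.2, -0.6, 2.8]
grip_width: 37.9
finger_force: 30.0
```

jog_arm([
  [0,0,0.0003],
  [0,0,0],
  [0,0,0],
], twist=[0,0,0])

```text
time: 10.07
tool_pos: [481.8, 187.9, 42.4]
tcp_rot: [-3.142, -0.0, -0.199]
contact_force: [-2.5, -1.0, 6.4]
grip_width: 37.9
finger_force: 30.0
```

jog_arm([
  [0,0,0],
  [0,0,0],
  [0,0,0],
  [0,0,0],
  [0,0,0],
  [0,0,0],
  [0,0,0],
], twist=[0,0,0,0,0,0,0], jaw=0.085)

```text
time: 10.95
tool_pos: [481.7, 187.9, 41.8]
tcp_rot: [3.141, -0.0, -0.199]
contact_force: [-0.8, -0.6, 0.5]
grip_width: 84.9
finger_force: 0.0
```

jog_arm([
  [0,0,-0.01],
  [0,0,-0.02],
  [0,0,-0.03],
  [0,0,-0.04],
  [0,0,-0.04],
  [0,0,-0.03],
  [0,0,-0.02],
  [0,0,0],
], twist=[0,0,0,0,0,0,0,0])

```text
time: 11.95
tool_pos: [482.4, 188.1, 233.9]
tcp_rot: [-3.14, -0.004, -0.199]
contact_force: [0.8, 0.3, -1.2]
grip_width: 84.8
finger_force: 0.0
```

```bash
python3 - <<'E'
from h import *
s=cv2.resize(bot.capture("scene")[120:330,140:400],(396,320));w=cv2.resize(bot.capture("wrist"),(400,320))
cv2.imwrite("pics/f.png",np.hstack([s,w]));o=bot.get_obs();print(o["contact_force"],o["tool_pos"],o["grip_width"])
E
```

```text
[-0.13704171 -0.12133478  0.9502217 ] [481.30521327 187.80595732 231.4996645 ] 85.11615457228373
```

View pics/f.png

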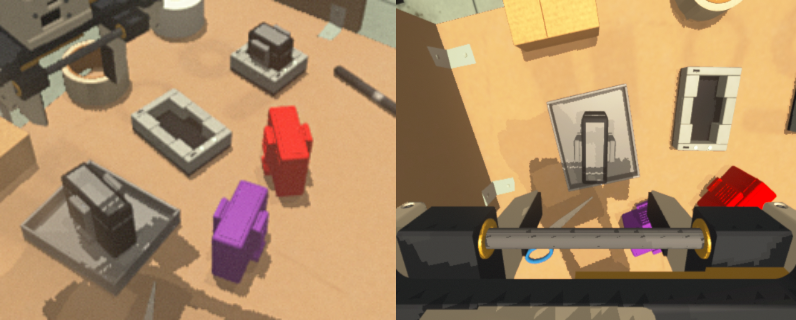

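The pack stands upright in the tray (left half (100,215), right half (595,145)). The charger is empty, the small pack is still clipped in, and the gripper is clear.

```bash
python3 -c "
from plant import bot
print(bot.close_job())"
```

```text
the job is handed in; nothing more can be done
None
```

The larger pack was unclipped, lifted out and set down upright on the tray's floor, the smaller pack stayed clipped in its charger, and the job was handed in at about 12 s (limit 42 s).

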